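# Gather the weights in the tray's cut corner for the picture

## Robot

A 6-joint arm with a two-finger parallel gripper is mounted at the origin on the work surface. World frame = base frame: x ahead of the robot, y to its left, z up, the work surface at z = 0. Lengths are in m, angles in rad, forces in N, time in s.
With the tool pointing down it reaches from about 0.375 to 0.9 m from the base axis. Payload 3.1 kg.
Tool frame: the origin (TCP) lies at the very end of the fingers, on their centre line; the grasp point (between the pads) lies 19 mm behind it; z points along the fingers, y is the line along which they close (so a half turn about z gives the same grasp; the last joint's range is limited). The gripper opens to 87 mm and grips with 3 to 60 N. Pads are 19 mm wide; open, the fingers measure 117 mm over their backs; the gripper's body (75 mm by 190 mm) begins 51 mm behind the grasp point.
Start: joints at [1.05, 0.527, 1.433, -0, 1.181, -0.178], TCP at [0.209, 0.589, 0.223] pointing down, gripper open.
Joint ranges: [-3.08, 3.08], [-0.75, 2.2], [0.22, 2.44], [-1.43, 4.57], [0, 2.65], [-2.85, 2.85]. Speed limits (rad/s): [2.79, 2.79, 3.14, 3.14, 3.14, 3.14].

## Interface

Orientations are given as a unit quaternion [x, y, z, w].
In Python, from rig import robot gives the robot as it stands. The module is installed in compiled form; this text tells all that it offers.
- The arm moves only by the tool play_rows, never from a script. Its argument "steps" is one flat list of numbers, 5 for each row, row after row: the opening, from -1 (shut) to 1 (fully open), then the shift along the tool's x, y, z as a fraction of full scale, then the turn about the tool's z as a fraction of full scale. In form: [claw, tx, ty, tz, twist, claw, tx, ty, tz, twist, ...]. A call has exactly 10 rows; each row shifts and turns the commanded pose from where the row before left it, along the tool's axes as they then stand; what a row does not reach is not made up. Full scale, the value 1, is 0.03 m for a shift and 0.1 rad for a turn. A row lasts 1/10 s, in which the tool goes at most 50 mm and 8.59 degrees, less where a joint would pass 70% of its speed; a pose out of reach is approached as far as the arm can. A call with a number of a shift or a turn outside -1 to 1 is refused whole. A call with a gripper value outside its range is refused whole. The fingers move at their own pace and stop on an object; "grip_force" is the grip in N (left out, the last holds). Time passes only in rows, so rows that do not move let the fingers close, or fill a call up. It gives the time, the measured TCP pose, the force, the opening and the grip force at its end, in the units of the state.
- robot.get_obs(): the state, without advancing time (a new reading comes with each control period).
- robot.camera(name): name is "scene" or "top" or "wrist"; returns a dict with "image" (384x512x3 uint8, red, green, blue), "mtx" (3x3 intrinsics, pixels), "rvec" (rotation vector, rad) and "tvec" (3), from world to camera coordinates, as OpenCV has them. Camera axes: x right, y down, z forward; pixel columns grow to the right and rows downward; lengths in m; the calibration is good to about 2 mm. The wrist camera is an equidistant fisheye: a pixel r from the principal point sees the ray r / f radians off the axis. A picture is of the moment at which its call begins. There is no depth.
- robot.hand_in(): hands the job in; it is judged then, once.
The state is a dict: "time": time; "q": joint angles; "joint_velocities": joint speeds; "joint_torque": joint torques, N m; "position": TCP position; "tool_rot": TCP orientation; "ft_force": force on the tool from outside, world axes, zero at the start; "moment": the same for the moment, N m; "grip_width": finger opening in m; "grip_force": force on a finger pad.
Only numpy, scipy, OpenCV 4.12 (cv2) and the standard library are available. Lean on these libraries where they do the work, as an engineer would, in place of code of your own. Each camera call takes 0.05 s, during which the arm holds its last target. There are 200 camera calls.

## Task

Start the camera's self-timer by twisting the spring-return knob on the grey control box clockwise all the way to its stop, then let go so that it springs back by itself. Then pick the pale plastic tray up by its cross handle, well clear of the bench, and tilt it towards its cut-off corner until all four steel weights have slid together into that corner; finish while still holding the tray there, lifted, tilted and still, for the picture. Spill no weight, and leave the mouse, the slide box and the pen cup alone.

Things in the scene. Friction and masses are not known exactly. Their poses are not given: they have to be found in the camera images.
- tray: Pale grey-white plastic tray with a dark handle bar, 200 (x) by 150 (y) mm, loose, about 0.32 kg; walls 45 mm high, 4 mm thick, floor 4 mm. Its -x -y corner is cut off at 45 degrees (45 mm off each side). A carrying bow stands across the middle. Origin: centre of the underside; z up. The floor is smooth: the weights start to slide at 11 to 17 degrees of tilt, and 25 to 30 brings them down surely.
- tray_grip (a point): Centre of the handle bar, 94 mm above the tray's underside and 90 mm above its inner floor; same axes as the tray. The bar is 14 mm wide (x), 24 mm high (z) and 150 mm long (y), from 82 to 106 mm above the underside; pinch it from above with the fingers closing along the tray's x.
- tray_corner (a point): Inside the tray: middle of the foot of the cut-off corner's diagonal wall, at floor level (4 mm above the underside), about 75 mm along -x and 50 mm along -y of the tray's origin. Same axes as the tray. The weights must gather here.
- tray_foot (a point): Middle of the cut edge on the tray's underside, the lowest place when the tray is tilted to this corner; 77 mm along -x and 52 mm along -y of the tray's origin. Same axes as the tray.
- weight0: One of four identical loose dark steel weights lying in the tray: a disc 24 mm across and 15 mm high with a small knob on top, 26 mm high in all, 55 g, upright at the start. Origin: centre of its underside, z up along its axis.
- weight1: One of four identical loose dark steel weights lying in the tray: a disc 24 mm across and 15 mm high with a small knob on top, 26 mm high in all, 55 g, upright at the start. Origin: centre of its underside, z up along its axis.
- weight2: One of four identical loose dark steel weights lying in the tray: a disc 24 mm across and 15 mm high with a small knob on top, 26 mm high in all, 55 g, upright at the start. Origin: centre of its underside, z up along its axis.
- weight3: One of four identical loose dark steel weights lying in the tray: a disc 24 mm across and 15 mm high with a small knob on top, 26 mm high in all, 55 g, upright at the start. Origin: centre of its underside, z up along its axis.
- controller: Fixed grey control box of the camera, 110 (x) by 120 (y) by 45 mm high, with the knob in the middle of its top. Origin: centre of its underside, z up.
- timer_knob (a joint): Angle of the black spring-return knob, rad: 0 at rest, grows as it is turned clockwise seen from above, stop at 1.2. The spring turns it back when let go; it takes about 0.02 N m to start and 0.12 N m at the stop.
- knob_grip (a point): On the knob's upright axis, 77 mm above the bench, the height to grip. The knob is a disc 44 mm across with a bar grip on it 42 mm long (x), 14 mm wide (y) and 32 mm high; top of the bar 87 mm above the bench, top of the disc 57 mm. Axes turn with the knob: x along the bar, z up; at rest x is the control box's x.
- mouse: Bystander: white computer mouse, 100 by 56 by 33 mm, loose. Origin: centre of its underside.
- slide_box: Bystander: closed grey box of microscope slides, 77 by 112 by 35 mm, loose. Origin: centre of its underside.
- pen_cup: Bystander: black pen cup with pens, 72 mm across, 90 mm high (pens to 150 mm), loose. Origin: centre of its underside.

How it is judged:
By the outcome, as a careful person would: the job done as asked, in the order asked, and still so for the second after the job is handed in, while the arm keeps its last pose, push and grip.
It also fails if it takes over 51 s, if anything falls off the work surface, if the arm or the gripper's body presses on something with over 40 N, if the wrist force passes 120 N, or if a joint passes its speed limit or range.

## Working session

There is one attempt and no reset: what is moved stays moved. The work goes in short steps, Python scripts to look and compute and a tool call to move; the robot and the scene stay as the last step left them, time stands still between calls to the robot, and variables do not carry over. Pictures are saved under pics/ and viewed, at most 10 in all, crops included, and the job is handed in when it is done.

Besides the shell and the picture viewer there is one more tool, called by a JSON object that holds its "op" and its "data". play_rows: Moves the arm, as the interface text tells. Shift numbers are shares of 0.03 m and turn numbers shares of 0.1 rad, none past 1 either way. Its arguments: {"type":"object","properties":{"steps":{"type":"array"},"grip_force":{"type":"number"}},"required":["steps"]}

```bash
mkdir -p pics
cat > h.py <<'E'
import numpy as np, cv2
from rig import robot
def snap(n,f):
    c=robot.camera(n); cv2.imwrite(f'pics/{f}.png',c['image'][:,:,::-1]); np.savez(f'pics/{f}.npz',**c); return c
def load(f): return dict(np.load(f'pics/{f}.npz'))
def ray(c,uv):
    R=cv2.Rodrigues(c['rvec'])[0]; t=np.array(c['tvec']).ravel()
    uv=np.atleast_2d(uv).astype(float); K=c['mtx']
    d=np.c_[(uv[:,0]-K[0,2])/K[0,0],(uv[:,1]-K[1,2])/K[1,1],np.ones(len(uv))]@R
    return -R.T@t,d
def onz(c,uv,z):
    o,d=ray(c,uv); return o+d*((z-o[2])/d[:,2])[:,None]
def meet(c1,a,c2,b):
    o1,d1=ray(c1,a);o2,d2=ray(c2,b);d1=d1[0]/np.linalg.norm(d1);d2=d2[0]/np.linalg.norm(d2)
    s=np.linalg.lstsq(np.c_[d1,-d2],o2-o1,rcond=None)[0]; p,q=o1+s[0]*d1,o2+s[1]*d2
    return (p+q)/2,np.linalg.norm(p-q)
E
python3 - <<'E'
from h import *
a=snap('scene','s0');b=snap('top','t0')
for c in(a,b): print(c['mtx'].tolist(),ray(c,[[256,192]]))
o=robot.get_obs();print(o)
cv2.imwrite('pics/both.png',np.hstack([cv2.imread('pics/s0.png'),cv2.imread('pics/t0.png')])[:, :])
E
```

```text
[[393.6677318694716, 0.0, 254.86134853276087], [0.0, 393.6677318694716, 196.97732536382154], [0.0, 0.0, 1.0]] (array([1.30334118, 0.13384062, 0.78322198]), array([[-0.70843032, -0.12936814, -0.69394422]]))
[[354.2250056404699, 0.0, 256.1109943005074], [0.0, 354.2250056404699, 192.45267194906657], [0.0, 0.0, 1.0]] (array([ 0.50755118, -0.00733129,  1.24408935]), array([[ 0.08240815, -0.00490298, -0.99658747]]))
{'time': 0.1, 'q': array([ 1.05050222e+00,  5.28365410e-01,  1.43378213e+00,  4.48901964e-07,
        1.18138992e+00, -1.78483651e-01]), 'joint_velocities': array([-0.0007196 , -0.00314748, -0.00192557, -0.00041066, -0.00090237,
       -0.00043706]), 'joint_torque': array([-4.40433869e-04, -4.40988994e+01, -1.77151376e+01,  6.34577125e-02,
        5.33505587e-02, -5.68507085e-05]), 'position': array([0.20912473, 0.58827443, 0.22167174]), 'tool_rot': array([ 1.70074462e-01,  9.85430734e-01, -9.13580122e-04, -3.33071130e-04]), 'ft_force': array([ 0.02602864, -0.63532354, -0.50093523]), 'moment': array([-0.00275629,  0.05516822, -0.02398659]), 'grip_force': 0.0, 'grip_width': 0.0870192580123764}
```

View pics/t0.png

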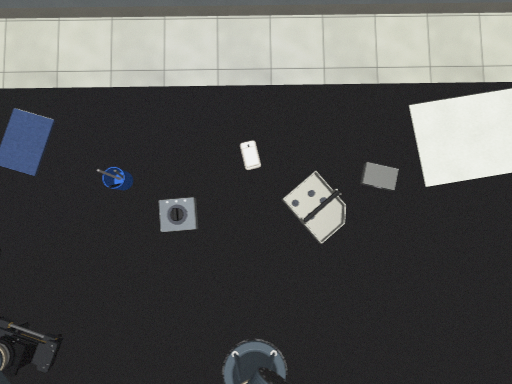

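View pics/s0.png

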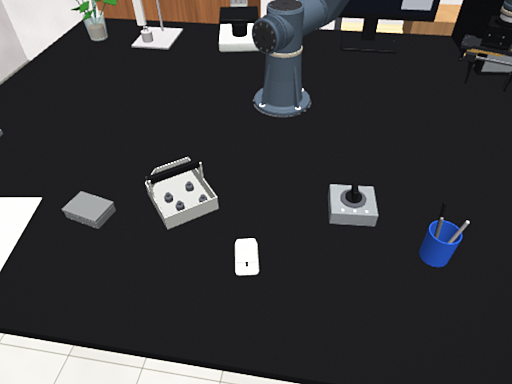

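The top view shows the control box with its knob at about (177,213) and the tray centred near (318,207), with its cut corner on the right at about (345,215). The mouse is at (250,155), the slide box at (380,176) and the cup at (115,178). In the scene view the knob is near (353,190) and the tray bar runs from about (148,178) to (200,163). Next I'll enlarge both for exact points.

Run:
```python
import cv2,numpy as np
s=cv2.imread('pics/s0.png');t=cv2.imread('pics/t0.png')
def cr(i,x,y,w,h,k): return cv2.resize(cv2.convertScaleAbs(i[y:y+h,x:x+w],alpha=1.0,beta=25),None,fx=k,fy=k,interpolation=cv2.INTER_CUBIC)
A=np.hstack([cr(t,272,164,80,60*80//80+20,5),cr(s,138,150,80,80,5)])
B=np.hstack([cr(t,150,192,57,28+14,7),cr(s,324,178,57,42,7)])
h=600-A.shape[0]
B=B[:, :800]; B=cv2.resize(B,None,fx=200/B.shape[0],fy=200/B.shape[0])
B=np.pad(B,((0,0),(0,800-B.shape[1]),(0,0)))
print(A.shape,B.shape); cv2.imwrite('pics/c.png',np.vstack([A,B]))
```

```text
(400, 800, 3) (200, 800, 3)
```

View pics/c.png

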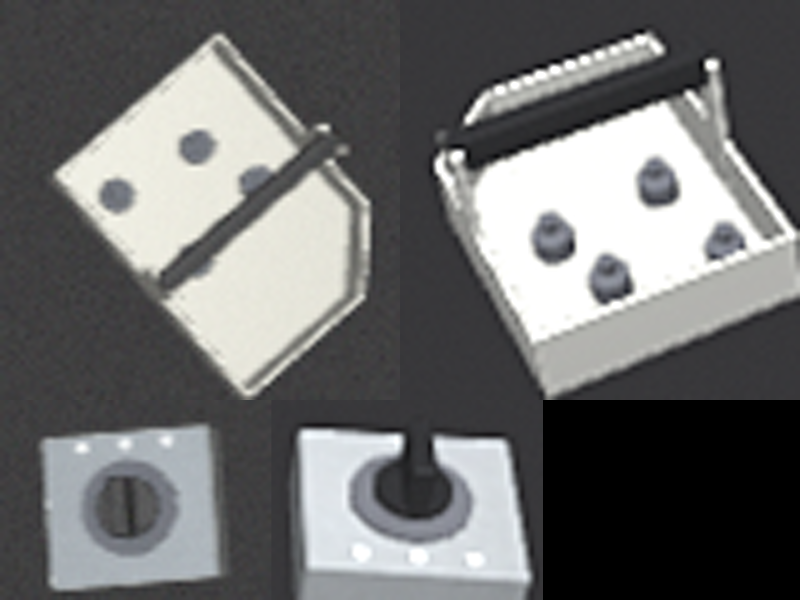

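Run:
```python
from h import *
s=load('s0');t=load('t0')
def T(p): p=np.array(p,float); return (p+.5)/5-.5+[272,164]
k=4.762
def TB(p): p=np.array(p,float)-[0,400]; return (p+.5)/k-.5+[150,192]
def S(p): p=np.array(p,float)-[400,0]; return (p+.5)/5-.5+[138,150]
def SB(p): p=np.array(p,float)-[271.4,400]; return (p+.5)/k-.5+[324,178]
rim=onz(t,T([[218,35],[55,175],[248,397],[363,295],[368,203]]),.045); print('rim',rim.round(3).tolist())
e=rim[0]-rim[1]; print('edge len y-dir',np.linalg.norm(e),np.degrees(np.arctan2(e[1],e[0])))
e2=rim[2]-rim[1]; print('edge x',np.linalg.norm(e2),np.degrees(np.arctan2(e2[1],e2[0])))
# bar by dark mask within the tray floor hull
def bar(c,poly):
    g=cv2.cvtColor(c['image'],cv2.COLOR_RGB2GRAY); m=np.zeros_like(g); cv2.fillPoly(m,[np.round(poly).astype(int)],255)
    ys,xs=np.where((m>0)&(g<65)); r=cv2.minAreaRect(np.c_[xs,ys].astype(np.float32)); return r,len(xs)
print(bar(t,T([[150,270],[300,120],[345,150],[190,300]])), bar(s,S([[440,130],[705,45],[715,90],[460,165]])))
for a,b in [([163,283],[455,143]),([332,135],[708,68])]: print('bar end',meet(t,T(a),s,S(b)))
bx=onz(t,TB([[43,440],[210,427],[218,577],[53,590]]),.045); print('box',bx.round(3).tolist(),bx.mean(0))
sx=onz(s,SB([[298,430],[507,440],[530,580],[305,572]]),.045); print('box s',sx.round(3).tolist(),sx.mean(0))
d=bx[1]-bx[0];print('yaw of box y-side',np.degrees(np.arctan2(d[1],d[0])))
print('ring top',onz(t,TB([130,507]),.047),'ring s',onz(s,SB([413,495]),.05),'disc tri',meet(t,TB([129,506]),s,SB([414,487])))
g=cv2.cvtColor(s['image'],cv2.COLOR_RGB2GRAY); print(g[176:200,342:366])
```

```text
rim [[0.677, -0.217, 0.045], [0.583, -0.103, 0.045], [0.432, -0.23, 0.045], [0.499, -0.309, 0.045], [0.561, -0.315, 0.045]]
edge len y-dir 0.1473939661435095 -50.311939448909904
edge x 0.19728486522939598 -140.11219940648934
(((321.5, 205.99998474121094), (10.60660171508789, 43.133514404296875), 45.0), 177) (((173.8883056640625, 171.23892211914062), (8.818093299865723, 55.3251838684082), 72.0308609008789), 443)
bar end (array([ 0.53681072, -0.23610823,  0.05946879]), np.float64(0.13796972899477344))
bar end (array([ 0.58652454, -0.20118856,  0.16567131]), np.float64(0.12271832319860952))
box [[0.584, 0.317, 0.045], [0.592, 0.198, 0.045], [0.486, 0.193, 0.045], [0.478, 0.309, 0.045]] [0.53504218 0.2542251  0.045     ]
box s [[0.487, 0.19, 0.045], [0.477, 0.308, 0.045], [0.586, 0.315, 0.045], [0.599, 0.198, 0.045]] [0.5375562  0.25262361 0.045     ]
yaw of box y-side -86.39263835360309
ring top [[0.5358749  0.25451676 0.047     ]] ring s [[0.53623485 0.25384394 0.05      ]] disc tri (array([0.53636418, 0.25330148, 0.05623226]), np.float64(0.00019640709816760103))
[[ 31  32  30  32  31 
[... 1702 characters left out ...]
09 115  85  40  24  28  30  29  19  10  17  31  36  34  35  24  25
   68 105 126 168 197 200]
 [106 115 118  74  28  26  30  33  32  20  10  16  19  17  18  18  19  25
   28  77 108 124 165 195]
 [109 114 121  70  25  30  31  31  32  21  11  18  18  21  20  19  25  30
   23  43 102 112 120 183]
 [110 115 122  63  17  30  30  31  32  23  14  20  22  20  21  20  29  31
   28  26 100 118 105 159]
 [112 115 122  67  17  28  32  31  31  23  16  18  20  19  21  20  29  29
   27  27 101 119 110 121]
 [113 115 120  77  22  20  31  31  32  25  17  19  22  22  20  24  28  31
   27  32 103 121 112 103]
 [113 115 119 104  59  22  20  29  32  26  17  19  20  20  19  26  31  30
   21  54 106 120 113 105]]
```

{"op": "play_rows", "data": {"steps": [1, -1, -0.5, 0, 0, 1, -1, -0.5, 0, 0, 1, -1, -0.5, 0, 0, 1, -1, -0.5, 0, 0, 1, -1, -0.5, 0, 0, 1, -1, -0.5, 0, 0, 1, -1, -0.5, 0, 0, 1, -1, -0.5, 0, 0, 1, -1, -0.5, 0, 0, 1, -1, -0.5, 0, 0], "grip_force": 40}}

```text
time: 1.1
position: [0.4423, 0.3457, 0.2222]
tool_rot: [0.17, 0.985, -0.0, -0.0]
ft_force: [-0.2, 0.0, 0.2]
grip_width: 0.0871
grip_force: 0.0
```

{"op": "play_rows", "data": {"steps": [1, -1, -0.47, 0, 0, 1, -1, -0.47, 0, 0, 1, -1, -0.47, 0, 0, 1, -1, -0.47, 0, 0, 1, 0, 0, 0.5, -1, 1, 0, 0, 0.5, -1, 1, 0, 0, 0.5, -1, 1, 0, 0, 0.5, -1, 1, 0, 0, 0.5, 0, 1, 0, 0, 0, 0]}}

```text
time: 2.1
position: [0.534, 0.253, 0.1451]
tool_rot: [-0.029, 1.0, -0.001, -0.003]
ft_force: [-0.4, 1.0, 0.3]
grip_width: 0.087
grip_force: 0.0
```

```bash
cat >> h.py <<'E'
def st():
    from scipy.spatial.transform import Rotation as Ro
    o=robot.get_obs(); R=Ro.from_quat(o['tool_rot']).as_matrix()
    print('t',round(o['time'],2),'p',o['position'].round(4),'ty',np.degrees(np.arctan2(R[1,1],R[0,1])).round(1),'tz',R[:,2].round(3),'q',o['q'].round(3),'w',round(o['grip_width'],4),'gf',round(o['grip_force'],1),'F',o['ft_force'].round(1),'M',o['moment'].round(2))
    return o,R
E
python3 - <<'E'
from h import *
o,R=st()
for n,g in (('knob',[.536,.2535,.062]),('tray',[.5545,-.224,.094])): print(n,((np.array(g)-o['position'])@R/.03).round(2))
s=load('s0');t=load('t0')
T=lambda p:(np.array(p,float)+.5)/5-.5+[272,164]
S=lambda p:(np.array(p,float)-[400,0]+.5)/5-.5+[138,150]
for a,b in [([163,283],[708,68]),([332,135],[455,143])]: print('bar end',meet(t,T(a),s,S(b)))
print('bar mid',meet(t,[321.5,206],s,[173.9,171.2]))
print('knob bar far top',onz(s,[354.5,181.5],.087))
E
```

```text
t 2.1 p [0.534  0.253  0.1451] ty 93.3 tz [-0.006 -0.001 -1.   ] q [ 0.253  0.581  1.588  0.     0.978 -1.375] w 0.087 gf 0.0 F [-0.4  1.   0.3] M [0.07 0.04 0.01]
knob [-0.08  0.02  2.77]
tray [  0.23 -15.91   1.72]
bar end (array([ 0.5087273 , -0.16818892,  0.09148411]), np.float64(0.00033305696963087736))
bar end (array([ 0.6021603 , -0.27742451,  0.1042465 ]), np.float64(0.0013335730832326142))
bar mid (array([ 0.55390854, -0.22546617,  0.09363184]), np.float64(0.000539362656053876))
knob bar far top [[0.51430261 0.25109909 0.087     ]]
```

{"op": "play_rows", "data": {"steps": [1, -0.08, 0, 0.9, 0, 1, 0, 0, 0.9, 0, 1, 0, 0, 0.9, 0, 1, 0, 0, 0.1, 0, -1, 0, 0, 0, 0, -1, 0, 0, 0, 0, -1, 0, 0, 0, 0, -1, 0, 0, 0, 0, -1, 0, 0, 0, 0, -1, 0, 0, 0, 0], "grip_force": 40}}

```text
time: 3.1
position: [0.5386, 0.2538, 0.064]
tool_rot: [-0.029, 1.0, 0.0, 0.0]
ft_force: [0.3, -0.5, -0.4]
grip_width: 0.0473
grip_force: 0.0
```

Run:
```python
from h import *
st()
```

```text
t 3.1 p [0.5386 0.2538 0.064 ] ty 93.3 tz [ 0.001  0.    -1.   ] q [ 0.253  0.703  1.63   0.     0.807 -1.376] w 0.0473 gf 0.0 F [ 0.3 -0.5 -0.4] M [ 0.06  0.   -0.  ]
```

{"op": "play_rows", "data": {"steps": [-1, 0.08, 0, 0, 0, -1, 0, 0, 0, 0, -1, 0, 0, 0, 0, -1, 0, 0, 0, 0, -1, 0, 0, 0, 0, -1, 0, 0, 0, 0, -1, 0, 0, 0, 0, -1, 0, 0, 0, 0.5, -1, 0, 0, 0, 1, -1, 0, 0, 0, 1]}}

```text
time: 4.1
position: [0.536, 0.2533, 0.0635]
tool_rot: [0.098, 0.995, -0.0, -0.0]
ft_force: [-0.3, -1.2, 0.3]
grip_width: 0.0135
grip_force: 40.0
```

Run:
```python
from h import *
st()
```

```text
t 4.1 p [0.536  0.2533 0.0635] ty 78.8 tz [-0. -0. -1.] q [ 2.530e-01  7.020e-01  1.636e+00 -1.000e-03  8.030e-01 -1.121e+00] w 0.0135 gf 40.0 F [-0.3 -1.2  0.3] M [-0.14 -0.01  0.06]
```

{"op": "play_rows", "data": {"steps": [-1, 0, 0, 0, 1, -1, 0, 0, 0, 1, -1, 0, 0, 0, 1, -1, 0, 0, 0, 1, -1, 0, 0, 0, 1, -1, 0, 0, 0, 1, -1, 0, 0, 0, 1, -1, 0, 0, 0, 1, -1, 0, 0, 0, 0.8, -1, 0, 0, 0, 0.6]}}

```text
time: 5.1
position: [0.5355, 0.2528, 0.0635]
tool_rot: [0.537, 0.844, -0.001, -0.0]
ft_force: [-0.2, -3.0, 2.1]
grip_width: 0.014
grip_force: 40.0
```

Run:
```python
from h import *
st()
```

```text
t 5.1 p [0.5355 0.2528 0.0635] ty 25.1 tz [-0.001 -0.002 -1.   ] q [ 0.253  0.702  1.637 -0.002  0.804 -0.183] w 0.014 gf 40.0 F [-0.2 -3.   2.1] M [-0.45  0.06  0.12]
```

{"op": "play_rows", "data": {"steps": [-1, 0, 0, 0, 0.4, -1, 0, 0, 0, 0.4, -1, 0, 0, 0, 0.4, -1, 0, 0, 0, 0, -1, 0, 0, 0, 0, -1, 0, 0, 0, 0, -1, 0, 0, 0, 0, -1, 0, 0, 0, 0, -1, 0, 0, 0, 0, -1, 0, 0, 0, 0]}}

```text
time: 6.1
position: [0.5354, 0.253, 0.0635]
tool_rot: [0.585, 0.811, -0.001, -0.0]
ft_force: [-1.8, -5.0, 2.3]
grip_width: 0.015
grip_force: 43.2
```

Run:
```python
from h import *
st()
c=snap('wrist','w1');print(c['mtx'].tolist())
```

```text
t 6.1 p [0.5354 0.253  0.0635] ty 18.3 tz [-0.001 -0.001 -1.   ] q [ 2.530e-01  7.020e-01  1.637e+00 -1.000e-03  8.040e-01 -6.600e-02] w 0.015 gf 43.2 F [-1.8 -5.   2.3] M [-0.96  0.34  1.07]
[[297.3186396354542, 0.0, 256.8065221284123], [0.0, 297.3186396354542, 188.84265424858341], [0.0, 0.0, 1.0]]
```

View pics/w1.png

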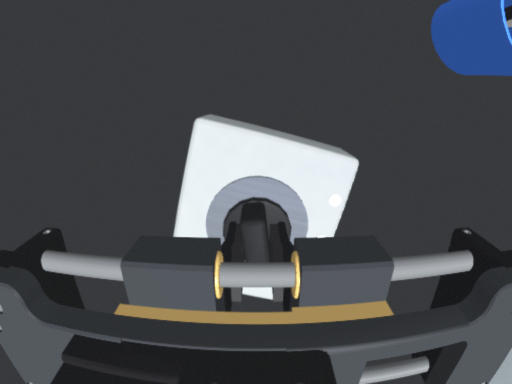

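The wrist view shows the fingers still on the knob bar near (258,235), with the box turned about 70° to them. The moment has jumped to 1.07 N m, so the knob is against its stop. I'll let go and let it spring back.

{"op": "play_rows", "data": {"steps": [1, 0, 0, 0, 0, 1, 0, 0, 0, 0, 1, 0, 0, 0, 0, 1, 0, 0, 0, 0, 1, 0, 0, 0, 0, 1, 0, 0, 0, 0, 1, 0, 0, 0, 0, 1, 0, 0, 0, 0, 1, 0, 0, 0, 0, 1, 0, 0, 0, 0]}}

```text
time: 7.15
position: [0.536, 0.2538, 0.0636]
tool_rot: [0.586, 0.81, 0.0, -0.0]
ft_force: [-0.1, -0.2, 0.4]
grip_width: 0.0842
grip_force: 0.0
```

{"op": "play_rows", "data": {"steps": [1, 0, 0, 0, 0, 1, 0, 0, -0.8, 0, 1, 0, 0, -1, 0, 1, 0, 0, -1, 0, 1, 0, 0, -1, 0, 1, 0, 0, -1, 0, 1, 0, 0, -1, 0, 1, 0, 0, 0, 0, 1, 0, 0, 0, 0, 1, 0, 0, 0, 0]}}

```text
time: 8.15
position: [0.5349, 0.2533, 0.2362]
tool_rot: [0.586, 0.81, -0.001, -0.001]
ft_force: [-0.0, 0.1, -0.7]
grip_width: 0.0868
grip_force: 0.0
```

Run:
```python
from h import *
o,R=st()
c=snap('wrist','w2')
g=np.array([.554,-.225,.25]); print('tray',((g-o['position'])@R/.03).round(2))
d=snap('top','t2');s=snap('scene','s2')
A=cv2.resize(d['image'][190:240,150:205,::-1],(400,364)); 
B=cv2.resize(s['image'][160:230,320:390,::-1],(364,364))
cv2.imwrite('pics/k2.png',np.hstack([A,B]))
```

```text
t 8.15 p [0.5349 0.2533 0.2362] ty 18.3 tz [-0.003 -0.001 -1.   ] q [ 0.254  0.468  1.501  0.     1.175 -0.065] w 0.0868 gf 0.0 F [-0.   0.1 -0.7] M [-0.03  0.04  0.01]
tray [-15.34  -4.4   -0.45]
```

View pics/w2.png

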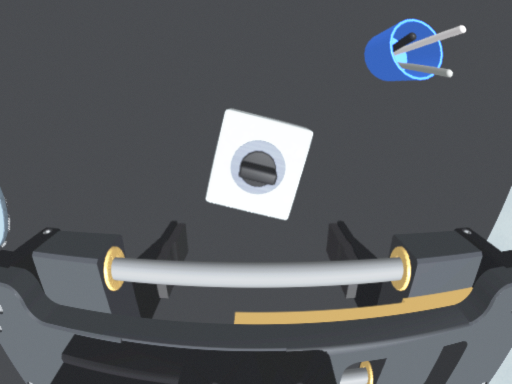

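The knob bar at (258,172) is lined up with the box again, so it has sprung back. On to the tray.

{"op": "play_rows", "data": {"steps": [1, -0.8, -0.24, 0, 0, 1, -1, -0.3, 0, 0, 1, -1, -0.3, 0, 0, 1, -1, -0.3, 0, 0, 1, -1, -0.3, 0, 0, 1, -1, -0.3, 0, 0, 1, -1, -0.3, 0, 0, 1, -1, -0.3, 0, 0, 1, -1, -0.3, 0, 0, 1, -1, -0.3, 0, 0], "grip_force": 60}}

```text
time: 9.3
position: [0.5439, -0.0544, 0.2366]
tool_rot: [0.586, 0.81, -0.0, -0.001]
ft_force: [1.4, 0.1, -0.4]
grip_width: 0.0875
grip_force: 0.0
```

{"op": "play_rows", "data": {"steps": [1, -1, -0.3, 0, 0, 1, -1, -0.3, 0, 0, 1, -1, -0.3, 0, 0, 1, -1, -0.3, 0, 0, 1, -1, -0.3, 0, 0, 1, -0.6, 0, 0, 0, 1, 0, 0, 0.8, -1, 1, 0, 0, 0.8, -1, 1, 0, 0, 0.8, -1, 1, 0, 0, 0.8, -0.75]}}

```text
time: 10.3
position: [0.5545, -0.2262, 0.1401]
tool_rot: [0.423, 0.906, 0.0, -0.0]
ft_force: [-0.8, 0.3, -0.0]
grip_width: 0.0874
grip_force: 0.0
```

Run:
```python
from h import *
o,R=st()
c=snap('wrist','w3')
g=np.array([.554,-.225,.075]); print('tray',((g-o['position'])@R/.03).round(2))
```

```text
t 10.3 p [ 0.5545 -0.2262  0.1401] ty 40.0 tz [-0.001  0.001 -1.   ] q [-5.740e-01  5.960e-01  1.575e+00  1.000e-03  9.720e-01 -1.272e+00] w 0.0874 gf 0.0 F [-0.8  0.3 -0. ] M [-0.08  0.05  0.01]
tray [0.04 0.01 2.17]
```

View pics/w3.png

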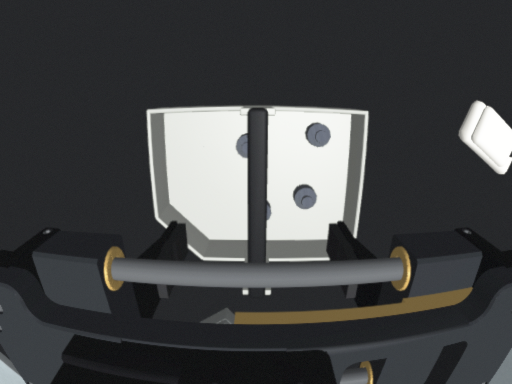

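The wrist view shows the bar upright at u≈257, centred between the fingers and parallel to the pads. The cut corner is at about (180,235) and all four weights are in the tray. I'll go down and grip.

{"op": "play_rows", "data": {"steps": [1, 0, 0, 0.8, 0, 1, 0, 0, 0.8, 0, 1, 0, 0, 0.55, 0, -1, 0, 0, 0, 0, -1, 0, 0, 0, 0, -1, 0, 0, 0, 0, -1, 0, 0, 0, 0, -1, 0, 0, 0, 0, -1, 0, 0, 0, 0, -1, 0, 0, 0, 0], "grip_force": 60}}

```text
time: 11.35
position: [0.5545, -0.2269, 0.0774]
tool_rot: [0.425, 0.905, -0.0, 0.0]
ft_force: [0.3, -0.7, 0.7]
grip_width: 0.0389
grip_force: 0.0
```

{"op": "play_rows", "data": {"steps": [-1, 0, 0, 0, 0, -1, 0, 0, 0, 0, -1, 0, 0, 0, 0, -1, 0, 0, 0, 0, -1, 0, 0, 0, 0, -1, 0, 0, 0, 0, -1, 0, 0, -0.2, 0, -1, 0, 0, -0.3, 0, -1, 0, 0, -0.4, 0, -1, 0, 0, -0.5, 0]}}

```text
time: 12.35
position: [0.5538, -0.2266, 0.1195]
tool_rot: [0.424, 0.905, 0.0, -0.001]
ft_force: [-0.1, -0.8, -5.0]
grip_width: 0.0138
grip_force: 60.0
```

Run:
```python
from h import *
o,R=st()
```

```text
t 12.35 p [ 0.5538 -0.2266  0.1195] ty 39.8 tz [-0.001  0.001 -1.   ] q [-0.575  0.624  1.59  -0.     0.929 -1.269] w 0.0138 gf 60.0 F [-0.1 -0.8 -5. ] M [-0.12  0.03  0.01]
```

{"op": "play_rows", "data": {"steps": [-1, 0, 0, -0.5, 0.3, -1, 0, 0, -0.5, 0.6, -1, 0, 0, -0.5, 1, -1, 0, 0, -0.5, 1, -1, 0, 0, -0.5, 1, -1, 0, 0, -0.5, 1, -1, 0, 0, -0.5, 1, -1, 0, 0, -0.5, 1, -1, 0, 0, -0.4, 1, -1, 0, 0, -0.3, 1]}}

```text
time: 13.35
position: [0.5541, -0.2267, 0.2617]
tool_rot: [0.774, 0.633, 0.0, 0.0]
ft_force: [0.3, -0.2, -5.4]
grip_width: 0.0135
grip_force: 60.0
```

{"op": "play_rows", "data": {"steps": [-1, 0, 0, 0, 1, -1, 0, 0, 0, 1, -1, 0, 0, 0, 1, -1, 0, 0, 0, 1, -1, 0, 0, 0, 1, -1, 0, 0, 0, 1, -1, 0, 0, 0, 1, -1, 0, 0, 0, 1, -1, 0, 0, 0, 1, -1, 0, 0, 0, 1]}}

```text
time: 14.35
position: [0.5537, -0.2264, 0.2606]
tool_rot: [0.983, 0.184, -0.0, -0.0]
ft_force: [-0.4, 0.2, -4.9]
grip_width: 0.0138
grip_force: 60.0
```

Run:
```python
from h import *
from scipy.optimize import least_squares
o,R=st()
D=[(.528,1.434,.6144,.2217),(.581,1.588,.5804,.1451),(.703,1.63,.585,.064),(.468,1.501,.5814,.2362),(.624,1.59,.588,.1195)]
p=o['position'];D.append((o['q'][1],o['q'][2],np.sqrt(p[0]**2+p[1]**2-.0123),p[2]))
D=np.array(D)
f=lambda x,d=D:np.r_[x[0]*np.sin(d[:,0])+x[1]*np.sin(d[:,0]+d[:,1])-d[:,2],x[2]+x[0]*np.cos(d[:,0])+x[1]*np.cos(d[:,0]+d[:,1])-d[:,3]]
r=least_squares(f,[.4,.4,.1]);x=r.x;print(x,np.abs(r.fun).max())
for z in (.2,.3,.4,.5):
    q2,q3=np.meshgrid(np.linspace(-.75,2.2,900),np.linspace(.22,2.44,900)); q5=np.pi-q2-q3
    Z=x[2]+x[0]*np.cos(q2)+x[1]*np.cos(q2+q3); rho=x[0]*np.sin(q2)+x[1]*np.sin(q2+q3)
    k=(abs(Z-z)<.003)&(q5>=0)&(q5<=2.65)&(rho>0); i=np.where(k.ravel())[0]
    for j in (i[rho.ravel()[i].argmax()],i[rho.ravel()[i].argmin()]): print(z,'rho',rho.ravel()[j].round(3),'q',q2.ravel()[j].round(2),q3.ravel()[j].round(2),q5.ravel()[j].round(2))
```

```text
t 14.35 p [ 0.5537 -0.2264  0.2606] ty -68.8 tz [-0.001  0.    -1.   ] q [-0.575  0.451  1.457  0.     1.234  0.625] w 0.0138 gf 60.0 F [-0.4  0.2 -4.9] M [-0.05  0.27 -0.07]
[0.43801148 0.4172538  0.01004053] 0.00799627858441243
0.2 rho 0.829 q 1.24 0.22 1.68
0.2 rho 0.223 q -0.3 2.44 1.0
0.3 rho 0.8 q 1.12 0.22 1.8
0.3 rho 0.117 q -0.75 2.4 1.49
0.4 rho 0.757 q 0.99 0.22 1.93
0.4 rho 0.113 q -0.75 2.15 1.74
0.5 rho 0.696 q 0.85 0.22 2.07
0.5 rho 0.082 q -0.75 1.9 1.99
```

{"op": "play_rows", "data": {"steps": [-1, 0, 0, -0.3, 0.8, -1, 0, 0, -0.5, 0.8, -1, 0.3, 0.3, -0.6, 0, -1, 0.5, 0.5, -0.6, 0, -1, 0.6, 0.6, -0.6, 0, -1, 0.6, 0.6, -0.6, 0, -1, 0.6, 0.6, -0.5, 0, -1, 0.6, 0.6, -0.5, 0, -1, 0.5, 0.5, -0.3, 0, -1, 0.3, 0.3, 0, 0]}}

```text
time: 15.35
position: [0.6982, -0.3194, 0.397]
tool_rot: [0.994, 0.107, 0.001, 0.001]
ft_force: [0.1, -0.2, -4.8]
grip_width: 0.0132
grip_force: 60.0
```

{"op": "play_rows", "data": {"steps": [-1, 0.2, 0.2, 0, 0, -1, 0.2, 0.2, 0, 0, -1, 0.2, 0.2, 0, 0, -1, 0.2, 0.2, 0, 0, -1, 0.2, 0.2, 0, 0, -1, 0.2, 0.2, 0, 0, -1, 0.2, 0.2, 0, 0, -1, 0.2, 0.2, 0, 0, -1, 0.2, 0.2, 0, 0, -1, 0.2, 0.2, 0, 0]}}

```text
time: 16.35
position: [0.7681, -0.364, 0.3947]
tool_rot: [0.994, 0.107, -0.001, -0.001]
ft_force: [-0.2, 0.4, -4.9]
grip_width: 0.0133
grip_force: 60.0
```

Run:
```python
from h import *
o,R=st()
```

```text
t 16.35 p [ 0.7681 -0.364   0.3947] ty -77.7 tz [-0.002  0.001 -1.   ] q [-0.574  0.837  0.37   0.     1.936  0.782] w 0.0133 gf 60.0 F [-0.2  0.4 -4.9] M [-0.05  0.24 -0.  ]
```

{"op": "play_rows", "data": {"steps": [-1, 0.3, 0.3, 0, 0, -1, 0.4, 0.4, 0, 0, -1, 0.4, 0.4, 0, 0, -1, 0.4, 0.4, 0, 0, -1, 0.4, 0.4, 0, 0, -1, 0.4, 0.4, 0, 0, -1, 0.4, 0.4, 0, 0, -1, 0.4, 0.4, 0, 0, -1, 0.4, 0.4, 0, 0, -1, 0.4, 0.4, 0, 0]}}

```text
time: 17.35
position: [0.8203, -0.4108, 0.3546]
tool_rot: [0.993, 0.107, 0.034, 0.022]
ft_force: [0.3, -0.8, -5.3]
grip_width: 0.0133
grip_force: 60.0
```

Run:
```python
from h import *
o,R=st()
```

```text
t 17.35 p [ 0.8203 -0.4108  0.3546] ty -77.8 tz [ 0.073 -0.036 -0.997] q [-0.589  0.956  0.219  0.011  1.886  0.771] w 0.0133 gf 60.0 F [ 0.3 -0.8 -5.3] M [ 0.06  0.35 -0.03]
```

{"op": "play_rows", "data": {"steps": [-1, 0.5, 0.5, -0.3, 0, -1, 0.7, 0.7, -0.5, 0, -1, 0.7, 0.7, -0.5, 0, -1, 0.7, 0.7, -0.5, 0, -1, 0.7, 0.7, -0.5, 0, -1, 0.7, 0.7, -0.5, 0, -1, 0.7, 0.7, -0.5, 0, -1, 0.7, 0.7, -0.5, 0, -1, 0.7, 0.7, -0.5, 0, -1, 0, 0, 0, 0]}}

```text
time: 18.35
position: [0.8317, -0.4442, 0.4267]
tool_rot: [0.986, 0.106, 0.11, 0.072]
ft_force: [-0.4, 0.4, -5.0]
grip_width: 0.0134
grip_force: 60.0
```

Run:
```python
from h import *
o,R=st()
```

```text
t 18.35 p [ 0.8317 -0.4442  0.4267] ty -78.7 tz [ 0.232 -0.119 -0.965] q [-0.621  0.885  0.218  0.039  1.777  0.749] w 0.0134 gf 60.0 F [-0.4  0.4 -5. ] M [ 0.12  0.51 -0.01]
```

{"op": "play_rows", "data": {"steps": [-1, 0.6, 0.6, -0.5, 0, -1, 0.7, 0.7, -0.5, 0, -1, 0.7, 0.7, -0.5, 0, -1, 0.7, 0.7, -0.5, 0, -1, 0.7, 0.7, -0.5, 0, -1, 0.7, 0.7, -0.5, 0, -1, 0.7, 0.7, -0.5, 0, -1, 0.7, 0.7, -0.5, 0, -1, 0.7, 0.7, -0.5, 0, -1, 0, 0, 0, 0]}}

```text
time: 19.35
position: [0.827, -0.4633, 0.5269]
tool_rot: [0.97, 0.104, 0.183, 0.124]
ft_force: [-0.8, -0.3, -5.7]
grip_width: 0.0132
grip_force: 60.0
```

Run:
```python
from h import *
o,R=st(); print('tilt',np.degrees(np.arccos(-R[2,2])),'downhill in tray',-R[2,1],-R[2,0])
```

```text
t 19.35 p [ 0.827  -0.4633  0.5269] ty -80.6 tz [ 0.381 -0.202 -0.902] q [-0.651  0.788  0.218  0.071  1.695  0.731] w 0.0132 gf 60.0 F [-0.8 -0.3 -5.7] M [0.24 0.75 0.02]
tilt 25.56050319873837 downhill in tray -0.2779675433029095 -0.32999272885737563
```

{"op": "play_rows", "data": {"steps": [-1, 0.6, 0.6, -0.4, 0, -1, 0.7, 0.7, -0.5, 0, -1, 0.6, 0.6, -0.4, 0, -1, 0, 0, 0, -0.4, -1, 0, 0, 0, -0.4, -1, 0, 0, 0, 0, -1, 0, 0, 0, 0, -1, 0, 0, 0, 0, -1, 0, 0, 0, 0, -1, 0, 0, 0, 0]}}

```text
time: 20.35
position: [0.8238, -0.4668, 0.5556]
tool_rot: [0.959, 0.142, 0.198, 0.145]
ft_force: [0.0, -0.0, -6.1]
grip_width: 0.0134
grip_force: 60.0
```

Run:
```python
from h import *
o,R=st(); print('tilt',np.degrees(np.arccos(-R[2,2])),'downhill in tray',-R[2,1],-R[2,0])
w=snap('wrist','w5');s=snap('scene','s5')
from scipy.spatial.transform import Rotation
# project tray points into scene for the check
g=o['position']-.019*R[:,2]
X=lambda p: g+R@np.array([p[1],p[0],-(p[2]-.094)])
for n,p in dict(corner=(-.075,-.05,.004),c1=(.1,.075,.045),c2=(.1,-.075,.045),c3=(-.1,.075,.045)).items():
    print(n,cv2.projectPoints(X(p)[None],s['rvec'],s['tvec'],s['mtx'],None)[0].ravel().round(0), X(p).round(3))
cv2.imwrite('pics/v5.png',np.hstack([cv2.resize(w['image'][:,:,::-1],(480,360)),cv2.resize(s['image'][96:288,0:170,::-1],(319,360))]))
```

```text
t 20.35 p [ 0.8238 -0.4668  0.5556] ty -76.9 tz [ 0.421 -0.223 -0.879] q [-0.66   0.76   0.219  0.082  1.672  0.647] w 0.0134 gf 60.0 F [ 0.  -0.  -6.1] M [0.25 0.85 0.03]
tilt 28.42540744917564 downhill in tray -0.33503467303846357 -0.3381439361519797
corner [-21.  91.] [ 0.794 -0.43   0.451]
c1 [-225.   38.] [ 0.924 -0.541  0.588]
c2 [-137.   34.] [ 0.792 -0.59   0.537]
c3 [-41.  81.] [ 0.881 -0.357  0.521]
```

View pics/v5.png

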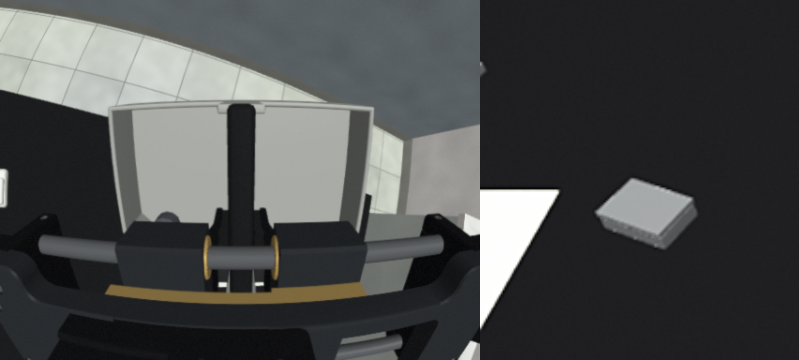

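The wrist view shows the tray floor tilted 28.4°, exactly towards the cut corner. One weight is visible at about (165,217), where the diagonal starts, and the others are hidden behind the gripper. I'll check from the top camera.

Run:
```python
from h import *
t=snap('top','t5');o,R=st(); g=o['position']-.019*R[:,2]
X=lambda p: g+R@np.array([p[1],p[0],-(p[2]-.094)])
uv=cv2.projectPoints(np.array([X(p) for p in [(-.075,-.05,.004),(.1,.075,.045),(.1,-.075,.045),(-.1,.075,.045),(-.1,-.03,.045),(-.055,-.075,.045)]]),t['rvec'],t['tvec'],t['mtx'],None)[0].reshape(-1,2);print(uv.round(0).tolist())
a=np.clip(uv.min(0)-25,0,[511,383]).astype(int);b=np.clip(uv.max(0)+25,0,[511,383]).astype(int);print(a,b)
im=t['image'][a[1]:b[1],a[0]:b[0],::-1];k=min(790/im.shape[1],590/im.shape[0],5)
cv2.imwrite('pics/v6.png',cv2.resize(im,None,fx=k,fy=k,interpolation=cv2.INTER_CUBIC));print(k)
```

```text
t 20.5 p [ 0.8238 -0.4668  0.5557] ty -76.9 tz [ 0.421 -0.223 -0.879] q [-0.66   0.76   0.219  0.082  1.672  0.647] w 0.0133 gf 60.0 F [-1.1 -0.2 -4.7] M [0.3  0.82 0.04]
[[436.0, 94.0], [525.0, 3.0], [535.0, 79.0], [417.0, 42.0], [427.0, 91.0], [453.0, 104.0]]
[391   0] [511 128]
4.609375
```

View pics/v6.png

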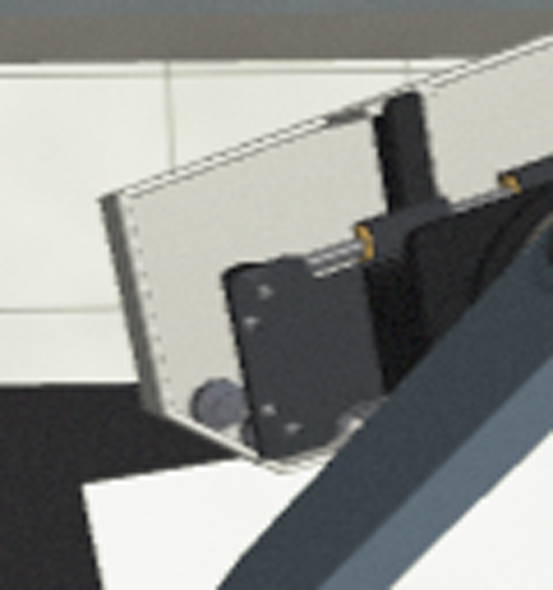

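The top view shows one weight at about (220,403) and part of another at (250,432), both against the diagonal wall. There is also something pale at (355,415) near the -y wall. I'll place these on the tray floor by casting rays.

Run:
```python
from h import *
t=load('t5');o,R=st(); g=o['position']-.019*R[:,2]
M=np.c_[R[:,1],R[:,0],-R[:,2]]; k=4.609375
def tray(px,h):
    c,d=ray(t,(np.array(px)+.5)/k-.5+[391,0]); n=M[:,2]; s=((g-c)@n+(h-.094))/(d@n); return ((c+d*s[:,None]-g)@M*1000).round(0)[:,:2].tolist()
print(tray([[220,403],[250,432],[355,415]],.019))
print('rim',tray([[110,195],[145,412],[265,462]],.045))
target=np.array([.76,-.1,.30]); print('to view',((target-o['position'])@R/.03).round(2))
```

```text
t 20.5 p [ 0.8238 -0.4668  0.5557] ty -76.9 tz [ 0.421 -0.223 -0.879] q [-0.66   0.76   0.219  0.082  1.672  0.647] w 0.0133 gf 60.0 F [-1.1 -0.2 -4.7] M [0.3  0.82 0.04]
[[-72.0, -34.0], [-61.0, -52.0], [-16.0, -59.0]]
rim [[-104.0, 78.0], [-109.0, -23.0], [-63.0, -63.0]]
to view [ -0.73 -14.53   3.87]
```

{"op": "play_rows", "data": {"steps": [-1, 0, -0.2, 0.1, 0, -1, 0, -0.4, 0.1, 0, -1, 0, -0.6, 0.2, 0, -1, 0, -0.8, 0.2, 0, -1, -0.1, -0.9, 0.2, 0, -1, -0.1, -0.9, 0.2, 0, -1, -0.1, -0.9, 0.2, 0, -1, -0.1, -0.9, 0.2, 0, -1, -0.1, -0.9, 0.3, 0, -1, -0.1, -0.9, 0.3, 0]}}

```text
time: 21.5
position: [0.7852, -0.2813, 0.4226]
tool_rot: [0.959, 0.142, 0.198, 0.146]
ft_force: [0.2, 1.2, -5.3]
grip_width: 0.0132
grip_force: 60.0
```

{"op": "play_rows", "data": {"steps": [-1, -0.1, -0.9, 0.3, 0, -1, 0, -0.9, 0.3, 0, -1, 0, -0.9, 0.3, 0, -1, 0, -0.9, 0.3, 0, -1, 0, -0.9, 0.3, 0, -1, 0, -0.8, 0.3, 0, -1, 0, -0.6, 0.2, 0, -1, 0, -0.4, 0.1, 0, -1, 0, -0.2, 0, 0, -1, 0, 0, 0, 0]}}

```text
time: 22.5
position: [0.7678, -0.118, 0.3011]
tool_rot: [0.959, 0.142, 0.198, 0.145]
ft_force: [0.1, -0.4, -4.5]
grip_width: 0.0134
grip_force: 60.0
```

Run:
```python
from h import *
o,R=st(); g=o['position']-.019*R[:,2];print('tilt',np.degrees(np.arccos(-R[2,2])),'downhill in tray',-R[2,1],-R[2,0])
P=np.array([g+R@np.array([p[1],p[0],-(p[2]-.094)]) for p in [(-.075,-.05,.004),(.1,.075,.045),(.1,-.075,.045),(-.1,.075,.045),(-.1,-.03,.045),(-.055,-.075,.045)]])
out=[]
for n in ('scene','top'):
    s=snap(n,n[0]+'7'); uv=cv2.projectPoints(P,s['rvec'],s['tvec'],s['mtx'],None)[0].reshape(-1,2);print(n,uv.round(0).tolist())
    a=np.clip(uv.min(0)-12,0,[511,383]).astype(int);b=np.clip(uv.max(0)+12,0,[511,383]).astype(int)
    im=s['image'][a[1]:b[1],a[0]:b[0],::-1];k=min(398/im.shape[1],590/im.shape[0]);print(a,k)
    im=cv2.convertScaleAbs(cv2.resize(im,None,fx=k,fy=k,interpolation=cv2.INTER_CUBIC),alpha=1.2,beta=20); c=np.zeros((590,400,3),np.uint8); c[:im.shape[0],:im.shape[1]]=im[:590,:400]; out.append(c)
cv2.imwrite('pics/v7.png',np.hstack(out))
```

```text
t 22.5 p [ 0.7678 -0.118   0.3011] ty -76.8 tz [ 0.421 -0.223 -0.879] q [-0.252  0.509  1.342 -0.153  0.811  1.103] w 0.0134 gf 60.0 F [ 0.1 -0.4 -4.5] M [0.27 0.88 0.02]
tilt 28.457262463954926 downhill in tray -0.33523068511720533 -0.33863785987756867
scene [[204.0, 197.0], [112.0, 186.0], [124.0, 158.0], [227.0, 208.0], [221.0, 186.0], [199.0, 174.0]]
[100 145] 2.8840579710144927
top [[278.0, 144.0], [322.0, 84.0], [338.0, 137.0], [253.0, 108.0], [266.0, 143.0], [285.0, 153.0]]
[241  71] 3.6513761467889907
```

View pics/v7.png

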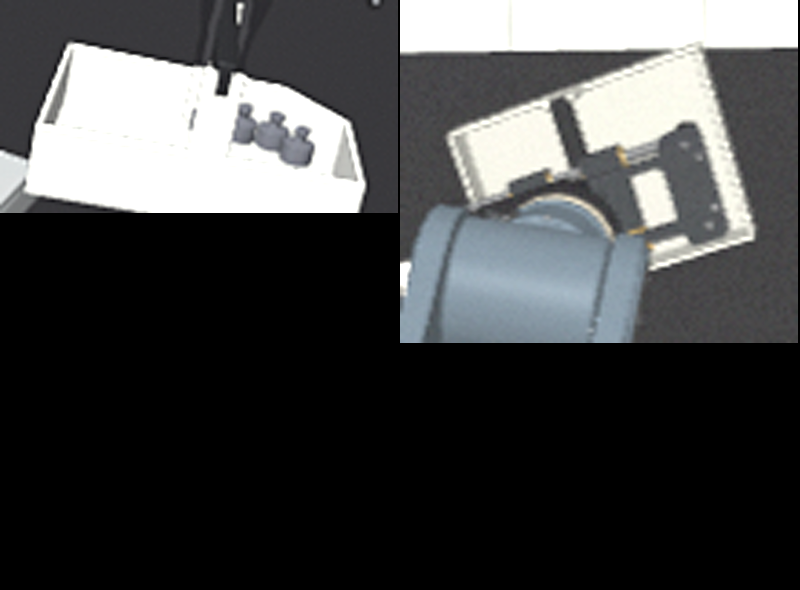

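The scene view shows three weights side by side along the diagonal wall, at crop pixels (243,130), (270,136) and (297,151). The fourth is not in sight and may be behind the pale bow post at u≈195–225. I'll turn these into tray coordinates.

Run:
```python
from h import *
t=load('s7');o,R=st(); g=o['position']-.019*R[:,2]
M=np.c_[R[:,1],R[:,0],-R[:,2]]; k=2.884
def tray(px,h):
    c,d=ray(t,(np.array(px)+.5)/k-.5+[100,145]); n=M[:,2]; s=((g-c)@n+(h-.094))/(d@n); return ((c+d*s[:,None]-g)@M*1000).round(0)[:,:2].tolist()
print('weights',tray([[243,130],[270,136],[297,151]],.0115))
print('rim',tray([[350,120],[268,85],[363,183],[37,122],[70,45]],.049))
print('post px', [cv2.projectPoints((g+M@(np.array(p)/1000-[0,0,.094]))[None],t['rvec'],t['tvec'],t['mtx'],None)[0].ravel().round(1)*1 for p in [(0,-73,10),(0,-73,80),(0,73,10),(0,73,80),(-20,-59,12),(-49,-59,12),(-66,-42,12),(-84,-24,12),(-49,-25,12)]])
g8=cv2.cvtColor(t['image'],cv2.COLOR_RGB2GRAY); print(g8[172:206,162:214][::1,::2])
```

```text
t 22.6 p [ 0.7684 -0.1194  0.3022] ty -76.9 tz [ 0.423 -0.224 -0.878] q [-0.253  0.509  1.341 -0.154  0.811  1.103] w 0.0136 gf 60.0 F [ 0.9  0.1 -4.9] M [ 0.28  0.71 -0.02]
weights [[-32.0, -52.0], [-52.0, -50.0], [-71.0, -33.0]]
rim [[-99.0, -17.0], [-42.0, -53.0], [-97.0, 86.0], [96.0, 88.0], [95.0, -50.0]]
post px [array([168.8, 183.5]), array([175.7, 152.7]), array([166.6, 214.2]), array([174.8, 178.5]), array([178.3, 187.1]), array([192. , 189.8]), array([200.3, 194.5]), array([209.2, 199.7]), array([192.5, 196.3])]
[[204 204 201 205 213 204 222  20  20 167 208 236 175  50  10  15  24  28
   28  32  32  32  33  32  31  32]
 [204 204 200 204 204 204 207   7  15 186 206 176 223 189 216 105  17   6
   20  30  31  31  31  32  31  32]
 [203 205 218 205 195 206 191  12  12 196 205 173 205 224 243 192 200 190
   40  16  28  31  31  31  31  31]
 [203 205 210 204 198 206 167  14   6 203 204 198 206 205 202 211 234 231
  196  82  17  30  31  31  31  30]
 [203 206 194 205 204 207 136  11   0 209 205 204 204 205 205 205 204 204
  231 211  67  17  29  32  32  31]
 [204 205 202 191 213 206 1
[... 2434 characters left out ...]
07 212 168
   82  98  95  90  69 160 207 204]
 [204 204 204 205 204 204 204 202 216 229 228 191 178 203 206 205 207 194
   93  95  90  87  60 181 206 204]
 [204 205 204 205 205 204 205 203 219 230 226 219 219 226 197 197 204 213
  159  89  82  75  42 192 205 204]
 [203 204 205 204 204 204 205 204 202 198 204 226 230 227 229 231 204 198
  201 173 124 109 111 208 206 204]
 [203 204 205 204 205 204 204 204 204 204 204 202 197 207 229 230 221 229
  230 212 157 185 190 209 206 206]
 [204 204 204 204 204 203 205 203 204 204 204 205 204 203 202 200 218 228
  225 224 224 224 208 200 204 206]
 [204 204 204 203 204 204 203 203 204 205 203 204 205 205 204 203 203 198
  203 222 232 219 231 230 208 189]]
```

By the pixel grid, three weights lie on the diagonal but have stopped about 17 mm short of its -x end. The fourth trails along the -y wall behind the post, at about x = -8 mm. I'll swing the downhill direction towards -x so the chain slides in, then turn back.

{"op": "play_rows", "data": {"steps": [-1, 0, 0, 0, -0.7, -1, 0, 0, 0, -1, -1, 0, 0, 0, -1, -1, 0, 0, 0, -1, -1, 0, 0, 0, -1, -1, 0, 0, 0, -1, -1, 0, 0, 0, -0.5, -1, 0, 0, 0, 0, -1, 0, 0, 0, 0, -1, 0, 0, 0, 0]}}

```text
time: 23.6
position: [0.7677, -0.119, 0.3011]
tool_rot: [0.87, 0.427, 0.144, 0.199]
ft_force: [-0.2, -0.2, -4.3]
grip_width: 0.0138
grip_force: 60.0
```

```bash
cat > look.py <<'E'
from h import *
import sys
o,R=st(); g=o['position']-.019*R[:,2];M=np.c_[R[:,1],R[:,0],-R[:,2]]
print('tilt',np.degrees(np.arccos(-R[2,2])),'downhill',-R[2,1],-R[2,0])
t=snap('scene',sys.argv[1]); W=lambda p: g+M@(np.array(p,float)/1000-[0,0,.094])
# rectify the plane 11.5 mm up (disc mid-height) at 2 px/mm, tray x right, y up
c=np.array([[-100,-75],[100,-75],[100,75],[-100,75]],float)
uv=cv2.projectPoints(np.array([W((*p,11.5)) for p in c]),t['rvec'],t['tvec'],t['mtx'],None)[0].reshape(-1,2)
H=cv2.getPerspectiveTransform(uv.astype(np.float32),np.float32([[2*(x+100),2*(75-y)] for x,y in c]))
im=cv2.warpPerspective(t['image'],H,(400,300),flags=cv2.INTER_CUBIC)
hsv=cv2.cvtColor(t['image'],cv2.COLOR_RGB2GRAY)
m=((hsv>45)&(hsv<125)).astype(np.uint8)
inside=np.zeros_like(m); cv2.fillConvexPoly(inside,cv2.convexHull(uv.astype(np.int32)),1)
n,l,s,cc=cv2.connectedComponentsWithStats(m*inside)
for i in range(1,n):
    if s[i,4]>5:
        b=s[i]; e=cv2.perspectiveTransform(np.float32([[cc[i]]]),H).ravel(); print('blob',b.tolist(),'tray',(e[0]/2-100).round(),(75-e[1]/2).round())
cv2.imwrite('pics/'+sys.argv[1]+'r.png',im[:,:,::-1])
E
python3 look.py s8; python3 - <<'E'
E
```

```text
t 23.6 p [ 0.7677 -0.119   0.3011] ty -39.1 tz [ 0.421 -0.223 -0.879] q [-0.253  0.509  1.342 -0.153  0.811  0.484] w 0.0138 gf 60.0 F [-0.2 -0.2 -4.3] M [0.29 0.78 0.03]
tilt 28.460717751307737 downhill -0.46960104665174685 -0.08112089302746206
blob [158, 178, 34, 15, 318] tray -49.0 -49.0
```

```bash
cat > asc.py <<'E'
from h import *
import sys
t=load(sys.argv[1]);u0,u1,v0,v1=map(int,sys.argv[2:6]);g=cv2.cvtColor(t['image'],cv2.COLOR_RGB2GRAY)
for r in range(v0,v1): print(r,''.join('@' if x<45 else '#' if x<80 else '+' if x<130 else '-' if x<185 else '.' for x in g[r,u0:u1]))
o,R=st(); gg=o['position']-.019*R[:,2];M=np.c_[R[:,1],R[:,0],-R[:,2]]
for p in [(-84,-24),(-66,-42),(-49,-59),(-25,-59),(-43,-36),(-84,0),(-60,-18)]:
    print(p,cv2.projectPoints((gg+M@(np.array([*p,11.5])/1000-[0,0,.094]))[None],t['rvec'],t['tvec'],t['mtx'],None)[0].ravel().round(1))
E
python3 asc.py s8 145 205 160 200
```

```text
160 @@@..---------+@@@@@@@@@@@@@@@@@@@@@@@@@@@@@@@@@@@@@@@@@@@@@
161 @@@-.---------+@@@@@@@@@@@@@@@@@@@@@@@@@@@@@@@@@@@@@@@@@@@@@
162 @@#.----------+@@@@@@@@@@@@@@@@@@@@@@@@@@@@@@@@@@@@@@@@@@@@@
163 @@+.----------#@@@@@@@@@@@@@@@@@@@@@@@@@@@@@@@@@@@@@@@@@@@@@
164 @@..---------+#@@@@@@@@@@@@@@@@@@@@@@@@@@@@@@@@@@@@@@@@@@@@@
165 @@..---------+@@@@@@@@@@@@@@@@@@@@@@@@@@@@@@@@@@@@@@@@@@@@@@
166 @@-.---------+@@@@@@@@@@@@@@@@@@@@@@@@@@@@@@@@@@@@@@@@@@@@@@
167 @#.--------------......-+@@@@@@+#@@@@@@@@@@@@@@@@@@@@@@@@@@@
168 --.--------------.......-+@@@@+...-#@@@@@@@@@@@@@@@@@@@@@@@@
169 .-.-----------------------+@##-....-#@@@@@@@@@@@@@@@@@@@@@@@
170 ---------------------------+--.......+@@@@@@@@@@@@@@@@@@@@@@
171 ----------------------------..........+@@@@@@@@@@@@###@@@@@@
172 ----------------------------...........-#@@@@@@@@@@-..-+@@@@
173 -.--------------------------.............+@@@@@@@@+....-#@@+
174 -.--------------------------..............-#@@@@@@-.---+#@@-
175 ----------------------------................+@@@@@..---+@@#-
176 -------------------+++-----..--+-............-#@@@-.---+
[... 1147 characters left out ...]
..............----------...
195 ...............................................----------...
196 ...............................................----------...
197 ...............................................---------....
198 ..............................................----------....
199 ..............................................----------....
t 23.65 p [ 0.7677 -0.1189  0.301 ] ty -39.0 tz [ 0.421 -0.223 -0.879] q [-0.253  0.509  1.342 -0.153  0.811  0.484] w 0.0137 gf 60.0 F [-0.2 -0.5 -5.1] M [ 0.28  0.71 -0.01]
(-84, -24) [194.8 188.9]
(-66, -42) [183.1 185.9]
(-49, -59) [172.1 183. ]
(-25, -59) [162.6 183.6]
(-43, -36) [175.9 187.8]
(-84, 0) [201.6 193.8]
(-60, -18) [187.5 190.9]
```

```bash
python3 asc.py s8 95 150 150 212 | head -62
python3 - <<'E'
from h import *
o,R=st(); g=o['position']-.019*R[:,2];M=np.c_[R[:,1],R[:,0],-R[:,2]];t=load('s8')
for p in [(0,-73,10),(0,-73,80),(0,73,10),(0,73,80),(100,75,45),(100,-75,45),(0,-59,12),(20,-59,12)]: print(p,cv2.projectPoints((g+M@(np.array(p)/1000-[0,0,.094]))[None],t['rvec'],t['tvec'],t['mtx'],None)[0].ravel().round(1))
E
```

```text
150 @@@@@@@@@@@@@@@@@@@@@@@@@@@@@@@@@@@@@@@@@@@@@@@@@@@@@@@
151 @@@@@@@@@@@@@@@@@@@@@@@@@@@@@@@@@@@@@@@@@@@@@@@@@@@@@@@
152 @@@@@@@@@@@@@@@@@@@@@@@@@@@@@@@@@@@@@@@@@@@@@@@@@@@@@@+
153 @@@@@@@@@@@@@@@@@@@@@@@@@@@@@@@@@@@@@@@@@@@@@@@@@@@@@@+
154 @@@@@@@@@@@@@@@@@@@@@@@@@@@@@@@@@@@@@@@@@@@@@@@@@@@@@@.
155 @@@@@@@@@@@@@@@@@@@@@@@@@@@@@@@@@@@@@@@@@@@@@@@@@@@@@@.
156 @@@@@@@@@@@@@@@@@@@@@@@@@@@@@@@@@@@@@@@@@@@@@@@@@@@@@@-
157 @@@@@@@@@@@@@@@@@@@@@@@@@@@@@@@@@@@@@@@@@@@@@@@@@@@@@+.
158 @@@@@@@@@@@@@@@@@@@@@@@@@@@@@@@@@@@@@@@@@@@@@@@@@@@@@+.
159 @@@@@@@@@@@@@@@@@@@@@@@@@@@@@@@@@@@@@@@@@@@@@@@@@@@@@..
160 @@@@@@@@@@@@@@@@@@@@@@@@@@@@@@@@@@@@@@@@@@@@@@@@@@@@@..
161 @@@@@@@@@@@@@@@@@@@@@@@@@@@@@@@@@@@@@@@@@@@@@@@@@@@@@-.
162 @@@@@@@@@@@@@@@@@@@@@@@@@@@@@@@@@@@@@@@@@@@@@@@@@@@@#.-
163 @@@@@@@@@@@@@@@@@@@@@@@@@@@@@@@@@@@@@@@@@@@@@@@@@@@@+.-
164 @@@@@@@@@@@@@@@@@@@@@@@@@@@@@@@@@@@@@@@@@@@@@@@@@@@@..-
165 @@@@@@@@@@@@@@@@@@@@@@@@@@@@@@@@@@@@@@@@@@@@@@@@@@@@..-
166 @@@@@@@@@@@@@@@@@@@@@@@@@@@@@@@@@@@@@@@@@@@@@@@@@@@@-.-
167 @@@@@@@@@@@@@@@@@@@@@@@@@@@@@@@@@@@@@@@@@@@@@@@@@@@#.--
168 @@@@@@@@@@@@@@@@
[... 2312 characters left out ...]
......-
207 -------------++++++#@@@#-............................--
208 ------------++++++++#@@@#-...........................--
209 -----------+++++++++#@@@@#-..........................--
210 ----------++++++++++#@@@@@#-.........................--
211 ---------++++++++++##@@@@@@#-.......................---
t 23.65 p [ 0.7677 -0.1189  0.301 ] ty -39.0 tz [ 0.421 -0.223 -0.879] q [-0.253  0.509  1.342 -0.153  0.811  0.484] w 0.0137 gf 60.0 F [-0.2 -0.5 -5.1] M [ 0.28  0.71 -0.01]
(0, -73, 10) [148.5 182.1]
(0, -73, 80) [154.8 150.3]
(0, 73, 10) [190.4 215.3]
(0, 73, 80) [199.1 180.9]
(100, 75, 45) [147.2 204.1]
(100, -75, 45) [104.2 167.4]
(0, -59, 12) [152.3 184.1]
(20, -59, 12) [143.7 184.7]
```

One disc is hidden behind the +y post here. The visible three sit close to the places I predicted, so the chain has slid fully in. I'll turn back to 45°.

{"op": "play_rows", "data": {"steps": [-1, 0, 0, 0, 0.3, -1, 0, 0, 0, 0.6, -1, 0, 0, 0, 0.8, -1, 0, 0, 0, 0.9, -1, 0, 0, 0, 0.9, -1, 0, 0, 0, 0.9, -1, 0, 0, 0, 0.8, -1, 0, 0, 0, 0.6, -1, 0, 0, 0, 0.3, -1, 0, 0, 0, 0]}}

```text
time: 24.65
position: [0.7676, -0.1185, 0.3007]
tool_rot: [0.958, 0.146, 0.197, 0.147]
ft_force: [1.2, 0.3, -4.6]
grip_width: 0.0133
grip_force: 60.0
```

```bash
python3 look.py s9; python3 asc.py s9 155 220 172 208
```

```text
t 24.65 p [ 0.7676 -0.1185  0.3007] ty -76.3 tz [ 0.421 -0.223 -0.879] q [-0.253  0.509  1.342 -0.154  0.811  1.093] w 0.0133 gf 60.0 F [ 1.2  0.3 -4.6] M [0.28 0.8  0.01]
tilt 28.431946091739288 downhill -0.33853785207728465 -0.3347793768379634
blob [115, 173, 8, 15, 41] tray 98.0 -35.0
blob [181, 185, 36, 21, 366] tray -63.0 -40.0
172 .....................--........-+#@@@@@@@@@@@@@@@@@@@@@@@@@@@@@@@
173 ....................---.............-+#@@@@@@@@@@@@@@@@@@@@@@@@@@
174 ....................+--......--.........--+@@@@@@@@@@@@@@@@@@@@@@
175 ....................-...-....-..............-#@@@@@@@@@@@@@@@@@@@
176 ...................--..--.....................-@@@@@@@@@@@@@@@@@@
177 ...................-...--.......................+@@@@@@@@@@@@@@@@
178 .........-.............-....-....................-+@@@@@@@@@@@@@@
179 .............-..............-......................-+@@@@@@@@@@@@
180 .............-..............--.......................-#@@@@@@@@@@
181 ............................-++-.......................-#@@@@@@@@
182 ...........................-++++-........................-#@@
[... 1401 characters left out ...]
---
203 ................................................-+#+++++++##+----
204 .................................................-+++++++###+----
205 ......................................................--+##@+----
206 ...........................................................----++
207 .................................................................
t 24.7 p [ 0.7676 -0.1185  0.3007] ty -76.3 tz [ 0.421 -0.223 -0.879] q [-0.253  0.509  1.342 -0.154  0.811  1.093] w 0.0137 gf 60.0 F [ 0.3 -0.  -4.7] M [ 0.27  0.82 -0.03]
(-84, -24) [209.7 199.9]
(-66, -42) [200.6 194.8]
(-49, -59) [192.3 190. ]
(-25, -59) [181.  187.9]
(-43, -36) [189.8 193.9]
(-84, 0) [210.6 204.9]
(-60, -18) [198.4 199. ]
```

{"op": "play_rows", "data": {"steps": [-1, 0, 0, 0, 0, -1, 0, 0, 0, 0, -1, 0, 0, 0, 0, -1, 0, 0, 0, 0, -1, 0, 0, 0, 0, -1, 0, 0, 0, 0, -1, 0, 0, 0, 0, -1, 0, 0, 0, 0, -1, 0, 0, 0, 0, -1, 0, 0, 0, 0]}}

```text
time: 25.7
position: [0.7676, -0.1186, 0.3007]
tool_rot: [0.958, 0.146, 0.197, 0.146]
ft_force: [-0.2, -0.4, -5.1]
grip_width: 0.0135
grip_force: 60.0
```

```bash
python3 look.py s10
python3 - <<'E'
import cv2
i=cv2.imread('pics/s10.png')[120:240,80:260]; cv2.imwrite('pics/v10.png',cv2.resize(i,None,fx=4,fy=4,interpolation=cv2.INTER_CUBIC))
E
```

```text
t 25.7 p [ 0.7676 -0.1186  0.3007] ty -76.3 tz [ 0.421 -0.223 -0.879] q [-0.253  0.509  1.342 -0.153  0.811  1.093] w 0.0135 gf 60.0 F [-0.2 -0.4 -5.1] M [ 0.24  0.83 -0.  ]
tilt 28.428515381638473 downhill -0.3384960068656542 -0.3347468059859176
blob [115, 173, 8, 15, 42] tray 98.0 -35.0
blob [181, 185, 36, 21, 366] tray -63.0 -40.0
```

View pics/v10.png

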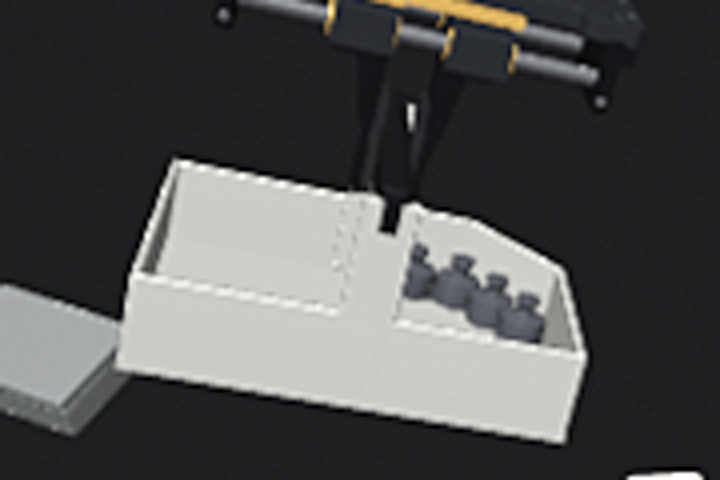

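The last view shows all four weights touching in a row at the cut corner, from (417,272) to (521,320), upright and still. The tray is held lifted at a 28.4° tilt, so I'll hand in.

```bash
python3 -c "
from rig import robot
print(robot.hand_in())"
```

```text
the job is handed in; nothing more can be done
None
```

I handed the job in at 25.7 s (no verdict came back): the knob was turned to its stop and sprang back, and the tray is held lifted and still at a 28° tilt, with all four weights touching in the cut corner, three along its diagonal wall and the fourth beside them along the adjoining side wall.

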